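# Punch-mark both ends of a stud bar in a sprung marking jig

## Task

Mark both ends of the bar lying in the jig: take the mallet, put its head square over the sprung punch and strike it down with a brisk blow, not a slow push. Set the mallet down, turn the bar end for end so that its rounded end lies fully seated between the rails under the punch, then strike the punch with the mallet again. Finish with the bar left seated like that and the mallet standing upright on its head in the middle of its rubber pad; never press the punch with the robot itself, and leave the other things where they are.

Things in the scene. Friction and masses are not known exactly. Their poses are not given: they have to be found in the camera images.
- jig: Fixed marking jig, z up. Base plate 230 (x) x 200 (y) x 15 thick; origin at the centre of its underside on the bench. At the +x end a column 50 wide (face at x = +79) carries a guide block (x +34 to +82, y +-18, 52 to 82 above the bench) over the bar, with the sprung punch at x = +55, y = 0. Two side posts 16 square at x = -45, y = +-85, tops 75 above the bench.
- jig_nest (a point): Where the middle of the underside of a seated bar belongs: on the base plate's top (15 above the bench) at jig x = -15, y = 0; axes those of the jig. Two rails hold the bar along jig x: inner faces at y = +-18, jig x -100 to +10, 10 wide, rising 6 above the plate, open at the -x end. The column's face is the end stop, 94 from here.
- jig_mark (a point): The point straight below the punch where it marks, on the top face of a seated bar (25 above the bench, jig x = +55); axes those of the jig.
- punch (a joint): How far the punch is down, in m: 0 = up (where its spring returns it), 0.022 = fully down, tip on the seated bar. The spring needs about 6 N to start and 11 N to reach the bottom. At rest the tip is 22 above a seated bar. It marks when a blow drives it down briskly past 0.006 (faster than 0.03 m/s there); a slow push leaves no mark.
- punch_top (a point): Centre of the punch's flat round head (26 dia, 8 thick), on its upper face; 114 above the bench when up, 92 when fully down.
- bar: Loose bar, 180 x 30 x 10, about 0.4 kg, with a round upright stud (22 dia, 45 high, top 55 above the underside) at its middle to grip it by. Origin at the underside below the stud, z up; x along the bar to the rounded end (x = +90); square end at x = -90. It starts seated with the square end under the punch.
- bar_square (a point): Marking spot on the bar's top face near the square end, 20 from that end (bar x = -70).
- bar_round (a point): Marking spot on the bar's top face near the rounded end, 20 from that end (bar x = +70).
- mallet: Short mallet, about 0.5 kg, standing on its head on the pad. Steel head: upright cylinder 46 dia x 64 high; origin at the centre of its lower flat face, z up along the head. Flat-sided wooden handle, 20 wide (y) x 24 high, level, centre line 32 above the lower face, running to x = -150. Centre of mass 10 from the head's axis towards the handle.
- pad: Fixed grey rubber pad 110 x 110 x 6 on the bench to the left or right of the jig, where the mallet stands; origin at the centre of its underside, z up.
- carton: Fixed open carton of offcuts, 150 x 130 x 60 high, on the other side of the jig; bystander.
- can: Loose bystander: grey drinks-size can, 52 dia x 85 high. Origin at the underside.
- angle: Loose bystander: short steel angle, 70 x 40, 40 high. Origin at the underside.
- clamp: Loose bystander: small toggle clamp with a sloping handle, about 115 long, 62 high. Origin at the underside.
- collar: Loose bystander: steel collar, 44 outside dia, 30 high. Origin at the underside.
- offcut: Loose bystander: steel block 45 x 30 x 20 lying on the jig's base plate. Origin at the underside.
- slug: Loose bystander: steel slug, 22 dia x 28 high, standing on the jig's base plate. Origin at the underside.
- spanner: Loose bystander: spanner 160 long, lying flat (origin on its underside, x along it).
There are look-alikes about, which are no part of the job. Of the things that look like the bar, the larger one is meant.

How it is judged:
By the outcome, as a careful person would: the job done as asked, in the order asked, and still so for the second after the job is handed in, with the robot touching nothing.
It also fails if it takes over 72 s, if anything falls off the work surface, if the arm or the gripper's body presses on something with over 40 N, if the wrist force passes 120 N, or if a joint passes its speed limit or range.

## Robot

A 6-joint arm with a two-finger parallel gripper is mounted at the origin on the work surface. World frame = base frame: x ahead of the robot, y to its left, z up, the work surface at z = 0. Lengths are in m, angles in degrees, forces in N, time in s.
With the tool pointing down it reaches from about 0.4 to 0.825 m from the base axis. Payload 7 kg.
Tool frame: the origin (TCP) lies at the centre of the arm's flange, where the gripper is bolted on; the fingertips stand 178 mm ahead of it and the grasp point (between the pads) lies 159 mm ahead of it; z points along the fingers, y is the line along which they close (so a half turn about z gives the same grasp; the last joint's range is limited). The gripper opens to 88 mm and grips with 3 to 60 N. Pads are 19 mm wide; open, the fingers measure 130 mm over their backs; the gripper's body (78 mm by 193 mm) begins 47 mm behind the grasp point.
Start: joints at [-54.139, 20.546, 0.682, 0, -70.136, -16.507], TCP at [0.224, -0.637, 0.405] pointing down, gripper open.
Joint ranges: [-176.03, 176.03], [-82.01, 121.73], [-58.28, 71.71], [-173.87, 95.51], [-174.79, -0.11], [-173.66, 173.66]. Speed limits (degrees/s): [136.94, 136.94, 172.46, 180, 180, 180].

## Interface

Orientations are given as [roll, pitch, yaw] about the fixed x, y, z axes, in that order (R = Rz(yaw) Ry(pitch) Rx(roll)).
In Python, from plant import telemetry, snapshot, workorder, nets gives the robot as it stands.
- The arm moves only by the shell command python3 -m creep 'ROWS'. ROWS is JSON, a list that holds one entry, the list of rows, each a list of 5 numbers: the shift along the tool's x, y, z normalised to -1 to 1, where 1 is 0.2 m, then the turn about the tool's z normalised to -1 to 1, where 1 is pi/2 rad, then the opening, from 0 (shut) to 1 (fully open). In form: [[[x, y, z, spin, hand], ...]]. A call has 1 to 8 rows; each row shifts and turns the commanded pose from where the row before left it, along the tool's axes as they then stand; what a row does not reach is not made up. A row lasts 1/12 s, in which the tool goes at most 41.7 mm and 7.16 degrees, less where a joint would pass 70% of its speed; a pose out of reach is approached as far as the arm can. A call with a number of a shift or a turn outside -1 to 1 is refused whole. A call with a gripper value outside its range is refused whole. The fingers move at their own pace and stop on an object; the grip force is fixed at half the most. Time passes only in rows, so rows that do not move let the fingers close. It gives the time, the measured TCP pose, the force, the opening and the grip force at its end, in the units of the state.
- telemetry.get_obs(): the state, without advancing time (a new reading comes with each control period).
- snapshot(name): name is "scene" or "top"; returns a dict with "frame" (480x640x3 uint8, red, green, blue), "fx", "fy", "cx", "cy" (pixels), "rvec" (rotation vector, rad) and "tvec" (3), from world to camera coordinates, as OpenCV has them. Camera axes: x right, y down, z forward; pixel columns grow to the right and rows downward; lengths in m; the calibration is good to about 2 mm. A picture is of the moment at which its call begins. There is no depth.
- workorder.close_job(): hands the job in; it is judged then, once.
Trained networks look in a picture, given as the dict that the camera call returned (one of the last four; its "shot" number tells which), for a name from the list of things; names that differ only in an ending like _2 or _b are one class to them, and where a whole thing is asked for, a point or a joint stands for the part that bears it (a point fixed in the world has none). Each returns a list of dicts, best first, with "confidence" (0 to 1); they miss things now and then, are a little off and sometimes report something else, mostly with a low value. They report only what shows in the picture. A call takes as long as a camera call. They do not tell look-alikes from the thing itself.
- nets.find_in(picture, query): "uv" ([column, row] in pixels, amid what is visible of it).
- nets.masks_of(picture, query): "region" (480x640 bool, what is visible of it) and "uv" ([column, row] in pixels, amid what is visible of it).
- nets.landmark_of(picture, query): "uv" ([column, row] in pixels: a listed point, or the origin of a listed thing).
The state is a dict: "clock": time; "joint_pos": joint angles; "qvel": joint speeds; "tau": joint torques, N m; "tool_pos": TCP position; "orientation": TCP orientation; "force": force on the tool from outside, world axes, zero at the start; "moment": the same for the moment, N m; "opening": finger opening in m; "gripper_force": force on a finger pad.
Only numpy, scipy, OpenCV 4.12 (cv2) and the standard library are available. Lean on these libraries where they do the work, as an engineer would, in place of code of your own. Each camera call takes 0.05 s, during which the arm holds its last target. There are 200 camera calls.

## Working session

There is one attempt and no reset: what is moved stays moved. The work goes in short steps, Python scripts to look and compute and a shell command to move; the robot and the scene stay as the last step left them, time stands still between calls to the robot, and variables do not carry over. Pictures are saved under pics/ and viewed, at most 10 in all, crops included, and the job is handed in when it is done.

```bash
ls; mkdir -p pics; cat > h.py <<'E'
import numpy as np, cv2
from plant import telemetry, snapshot, workorder, nets
def cam(p):
    R,_=cv2.Rodrigues(np.array(p["rvec"],float)); return R,np.array(p["tvec"],float).ravel()
def ray(p,uv,z):
    R,t=cam(p); d=R.T@np.array([(uv[0]-p["cx"])/p["fx"],(uv[1]-p["cy"])/p["fy"],1]); o=-R.T@t
    return o+d*(z-o[2])/d[2]
def proj(p,X):
    R,t=cam(p); c=R@np.array(X,float)+t; return np.array([p["fx"]*c[0]/c[2]+p["cx"],p["fy"]*c[1]/c[2]+p["cy"]])
E
python3 - <<'E'
from h import *
print(telemetry.get_obs())
for n in("top","scene"):
    p=snapshot(n); cv2.imwrite(f"pics/{n}0.png",p["frame"][:,:,::-1])
    R,t=cam(p); print(n,-R.T@t,R[2],p["fx"])
    for q,z in dict(jig_nest=.015,jig_mark=.025,punch_top=.114,bar=.015,bar_square=.025,bar_round=.025,mallet=.006,pad=0,jig=0).items():
        for d in nets.landmark_of(p,q)[:3]:
            print(q,np.round(d["uv"],1),round(d["confidence"],2),ray(p,d["uv"],z).round(4))
E
```

```text
pics
{'clock': 0.0, 'joint_pos': array([-5.41390023e+01,  2.05898822e+01,  6.33305893e-01, -1.86326055e-02,
       -7.01373738e+01, -1.65092185e+01]), 'qvel': array([-0.02951112, -0.09350849, -0.07355616,  0.0022171 , -0.0328376 ,
       -0.13021702]), 'tau': array([ 2.95079924e-03, -5.82727003e+01,  2.93050271e+01,  6.99695706e+00,
        6.76034237e-03, -1.33993481e-04]), 'tool_pos': array([ 0.22362193, -0.63666419,  0.40374111]), 'orientation': array([ 1.79904945e+02, -9.90631489e-03, -1.60654558e+02]), 'force': array([ 0.32044393, -0.1782227 ,  0.14685962]), 'moment': array([-0.01738268, -0.00423447, -0.0014847 ]), 'gripper_force': 0.0, 'opening': 0.08763021819989805}
top [3.57126275e-01 9.00928753e-04 1.15607762e+00] [ 0.08588549  0.00548237 -0.99628993] 547.8007129609364
jig_nest [326.2 209.9] 0.55 [0.5233 0.0066 0.015 ]
jig_mark [317.6 175.9] 0.79 [0.5939 0.0239 0.025 ]
jig_mark [325.9 203.1] 0.26 [0.5362 0.0071 0.025 ]
punch_top [316.6 168.1] 0.6 [0.5906 0.0239 0.114 ]
punch_top [207.  167.8] 0.56 [0.5936 0.2359 0.114 ]
punch_top [333.7 239.1] 0.52 [ 0.4525 -0.0076  0.114 ]

[... 894 characters left out ...]
unch_top [258.5 268.5] 0.59 [0.5929 0.0233 0.114 ]
bar [285.5 288.4] 0.95 [0.5282 0.0127 0.015 ]
bar [460.7 311.2] 0.89 [0.2403 0.2896 0.015 ]
bar [380.8 378.4] 0.52 [0.4971 0.3313 0.015 ]
bar_square [470.5 296.9] 0.8 [0.1975 0.2762 0.025 ]
bar_square [291.6 316.4] 0.72 [0.5645 0.1081 0.025 ]
bar_square [262.6 296. ] 0.57 [0.589  0.0162 0.025 ]
bar_round [446.9 322.8] 0.62 [0.2986 0.3036 0.025 ]
bar_round [285.8 289.6] 0.61 [0.5342 0.0266 0.025 ]
bar_round [302.8 269. ] 0.56 [ 0.4635 -0.0155  0.025 ]
mallet [251.7 223.5] 0.89 [ 0.4731 -0.2949  0.006 ]
pad [252.1 225.9] 0.65 [ 0.4742 -0.2913  0.    ]
pad [335.8 261.1] 0.29 [ 0.3615 -0.0217  0.    ]
jig [281.8 292.9] 0.8 [0.5361 0.0069 0.    ]
```

```bash
python3 - <<'E'
import cv2
a=cv2.imread("pics/top0.png")[120:330,140:540]; cv2.imwrite("pics/v1.png",cv2.resize(a,(800,420),interpolation=3))
a=cv2.imread("pics/scene0.png")[130:430,180:580]; cv2.imwrite("pics/v2.png",cv2.resize(a,(800,600),interpolation=3))
E
```

```text
(no output)
```

View pics/v1.png

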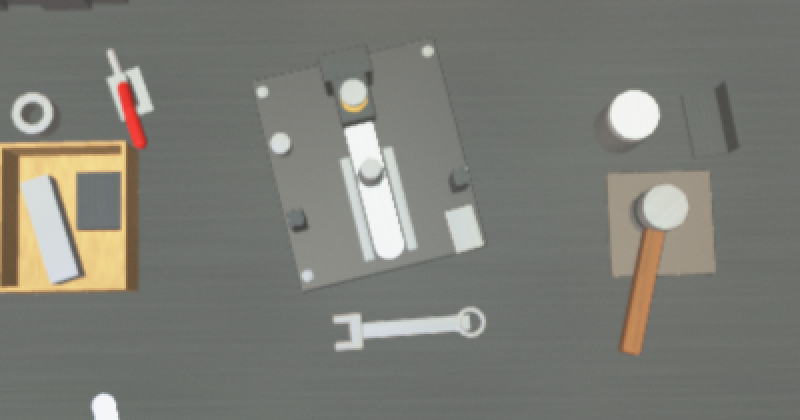

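View pics/v2.png

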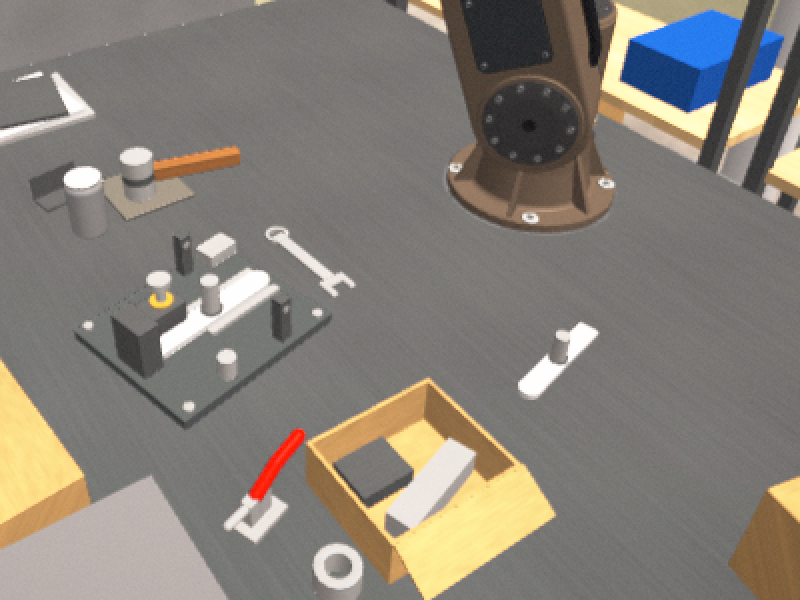

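The top view shows the jig rotated by about 13°, with its plate corners at v1 (254,85), (432,38), (484,245) and (302,291). The punch is at (353,93) and the stud top at (371,168). The mallet stands on the right-hand pad, head at (663,207), handle end at (631,352). The small bar near the robot is the look-alike.

```bash
python3 - <<'E'
from h import *
from scipy.optimize import least_squares
p=snapshot("top"); s=snapshot("scene")
V=lambda x,y,z:ray(p,(140+x/2-.25,120+y/2-.25),z)
S=lambda x,y,z:ray(s,(180+x/2-.25,130+y/2-.25),z)
c=[V(*q,.015)[:2] for q in[(254,85),(432,38),(484,245),(302,291)]]
J=np.array([[115,100],[115,-100],[-115,-100],[-115,100]])/1e3
f=lambda a:(J@np.array([[np.cos(a[2]),np.sin(a[2])],[-np.sin(a[2]),np.cos(a[2])]])+a[:2]-c).ravel()
r=least_squares(f,[.54,.01,.2]); x,y,a=r.x
print("jig",r.x,np.degrees(a),"res mm",(r.fun*1e3).round(1))
g=lambda X,Y:np.round([x+X*np.cos(a)-Y*np.sin(a),y+X*np.sin(a)+Y*np.cos(a)],4)
print("nest",g(-.015,0),"punch",g(.055,0))
print("stud",V(371,168,.07),S(210,281,.07)); print("punch",V(353,92,.114),S(159,279,.114))
print("bar end",V(391,259,.025))
h=V(663,207,.070);e=V(631,352,.05);print("mallet head",h,S(136,156,.070),"end",e,S(238,156,.038),"yaw",np.degrees(np.arctan2(*(h-e)[1::-1])),np.linalg.norm((h-e)[:2]))
pc=[V(*q,.006) for q in[(608,174),(710,171),(715,272),(612,276)]];print("pad",np.mean(pc,0),np.degrees(np.arctan2(*(pc[0]-pc[3])[1::-1])),np.linalg.norm(pc[0]-pc[1]))
for P,n in((p,"top"),(s,"scene")):
  for d in nets.masks_of(P,"mallet")[:1]:
    m=d["region"].astype(np.uint8); M=np.argwhere(m)
    print(n,M.min(0),M.max(0),m.sum(),d["confidence"])
  for q,z in(("mallet",.006),("pad",0),("jig_nest",.015),("punch_top",.114),("jig_mark",.025)):
    d=nets.landmark_of(P,q);
    if d: print(n,q,ray(P,d[0]["uv"],z).round(4),round(d[0]["confidence"],2))
E
```

```text
jig [0.54083682 0.01169969 0.23359848] 13.384207180415212 res mm [ 3.   4.   0.7 -1.3 -1.8 -3.5 -2.   0.7]
nest [0.5262 0.0082] punch [0.5943 0.0244]
stud [0.52776239 0.00812655 0.07      ] [0.525919   0.01243001 0.07      ]
punch [0.59520355 0.02449361 0.114     ] [0.59262827 0.02648709 0.114     ]
bar end [ 0.43950603 -0.01133004  0.025     ]
mallet head [ 0.48531008 -0.28238437  0.07      ] [ 0.48317266 -0.2826905   0.07      ] end [ 0.34160487 -0.2507542   0.05      ] [ 0.3399592  -0.24768632  0.038     ] yaw -12.413133335480593 0.14714501820024561
pad [ 0.47586788 -0.2966615   0.006     ] 0.5928975922957569 0.10783984156063416
top [213 449] [297 484] 1318 0.57
top mallet [ 0.4902 -0.2837  0.006 ] 0.9
top pad [ 0.4692 -0.2951  0.    ] 0.76
top jig_nest [0.6006 0.3545 0.015 ] 0.57
top punch_top [ 0.3689 -0.0203  0.114 ] 0.73
top jig_mark [0.5938 0.0322 0.025 ] 0.6
scene [204 240] [230 299] 834 0.69
scene mallet [ 0.482  -0.2841  0.006 ] 0.89
scene pad [ 0.478  -0.2845  0.    ] 0.8
scene jig_nest [0.5204 0.0074 0.015 ] 0.7
scene punch_top [0.5913 0.022  0.114 ] 0.57
scene jig_mark [ 0.5855 -0.3112  0.025 ] 0.73
```

```bash
cat > go.py <<'E'
import sys
from h import *
from scipy.spatial.transform import Rotation as Ro
o=telemetry.get_obs(); x,y,z,w=map(float,sys.argv[1:5])
R=Ro.from_euler("xyz",o["orientation"],degrees=True)
d=R.inv().apply(np.array([x,y,z])-o["tool_pos"])
print("t",round(o["clock"],2),"pos",o["tool_pos"].round(4),"rpy",o["orientation"].round(2),"q6",round(o["joint_pos"][5],1),"open",round(o["opening"],4),"F",o["force"].round(1))
print("shift units",(d/.2).round(4),"spin units",round(-(((w-o["orientation"][2])+180)%360-180)/90,4))
E
python3 go.py .485 -.283 .30 167.6
```

```text
t 1.7 pos [ 0.2237 -0.6369  0.4047] rpy [-180.      0.   -160.64] q6 -16.5 open 0.0877 F [-0.2 -0.2 -0.5]
shift units [-1.8191  1.2362  0.5234] spin units 0.3528
```

```bash
python3 -m creep '[[[-0.165,0.112,0,0,1],[-0.165,0.112,0,0,1],[-0.165,0.112,0,0,1],[-0.165,0.112,0,0,1],[-0.165,0.112,0,0,1],[-0.165,0.112,0,0,1],[-0.165,0.112,0,0,1],[-0.165,0.112,0,0,1]]]'
python3 -m creep '[[[-0.165,0.112,0,0,1],[-0.165,0.112,0,0,1],[-0.169,0.116,0,0,1],[0,0,0.105,0.071,1],[0,0,0.105,0.071,1],[0,0,0.105,0.071,1],[0,0,0.105,0.071,1],[0,0,0.103,0.069,1]]]'
python3 go.py .485 -.283 .21 167.6
```

```text
clock: 2.37
tool_pos: [0.4141, -0.3785, 0.405]
orientation: [-180.0, 0.0, -160.6]
force: [2.2, -0.6, 0.1]
opening: 0.0878
gripper_force: 0.0
clock: 3.03
tool_pos: [0.4851, -0.2828, 0.2993]
orientation: [-180.0, 0.0, 167.3]
force: [0.7, 0.9, -0.2]
opening: 0.0877
gripper_force: 0.0
t 3.03 pos [ 0.4851 -0.2828  0.2993] rpy [-1.800e+02  3.000e-02  1.673e+02] q6 -92.4 open 0.0877 F [ 0.7  0.9 -0.2]
shift units [ 2.000e-04 -1.200e-03  4.467e-01] spin units -0.0033
```

```bash
python3 -m creep '[[[0,0,0.15,0,1],[0,0,0.15,0,1],[0,0,0.1,0,1],[0,0,0.046,0,1],[0,0,0,0,0],[0,0,0,0,0],[0,0,0,0,0],[0,0,0,0,0]]]'
python3 -m creep '[[[0,0,0,0,0],[0,0,0,0,0],[0,0,0,0,0]]]'
python3 go.py .485 -.283 .21 167.6
```

```text
clock: 3.7
tool_pos: [0.4857, -0.2832, 0.2125]
orientation: [-180.0, 0.2, 167.6]
force: [0.3, -0.5, -0.0]
opening: 0.0666
gripper_force: 0.0
clock: 3.95
tool_pos: [0.4852, -0.2832, 0.2117]
orientation: [-180.0, 0.1, 167.6]
force: [-1.1, -3.7, 1.6]
opening: 0.0464
gripper_force: 1.8
t 3.95 pos [ 0.4852 -0.2832  0.2117] rpy [-1.7998e+02  8.0000e-02  1.6760e+02] q6 -92.1 open 0.0464 F [-1.1 -3.7  1.6]
shift units [0.0012 0.0009 0.0084] spin units 0.0
```

```bash
python3 -m creep '[[[0,0,0,0,0],[0,0,0,0,0],[0,0,-0.03,0,0],[0,0,-0.1,0,0],[0,0,-0.18,0,0],[0,0,-0.18,0,0],[0,0,-0.18,0,0],[0,0,-0.12,0,0]]]'
python3 go.py .5935 .025 .345 167.6
```

```text
clock: 4.62
tool_pos: [0.4848, -0.2829, 0.372]
orientation: [180.0, 0.1, 167.6]
force: [1.9, -0.6, -4.5]
opening: 0.0454
gripper_force: 30.0
t 4.62 pos [ 0.4848 -0.2829  0.372 ] rpy [1.7999e+02 1.0000e-01 1.6759e+02] q6 -92.1 open 0.0454 F [ 1.9 -0.6 -4.5]
shift units [-0.1997  1.6205  0.1354] spin units -0.0001
```

```bash
python3 -m creep '[[[-0.01,0.08,0,0,0],[-0.02,0.16,0,0,0],[-0.025,0.2,0,0,0],[-0.025,0.2,0,0,0],[-0.025,0.2,0,0,0],[-0.025,0.2,0,0,0],[-0.025,0.2,0,0,0],[-0.025,0.2,0,0,0]]]'
python3 -m creep '[[[-0.015,0.12,0,0,0],[-0.005,0.06,0,0,0],[0,0,0.08,0,0],[0,0,0.04,0,0],[0,0,0,0,0],[0,0,0,0,0]]]'
python3 go.py .5935 .025 .345 167.6
python3 - <<'E'
from h import *
s=snapshot("scene");p=snapshot("top")
a=np.hstack([cv2.resize(s["frame"][180:380,160:360],(400,400),interpolation=3),cv2.resize(p["frame"][80:280,220:420],(400,400),interpolation=3)])
cv2.imwrite("pics/v3.png",a[:,:,::-1])
E
```

```text
clock: 5.28
tool_pos: [0.5816, -0.0075, 0.3682]
orientation: [-180.0, -0.1, 167.6]
force: [1.7, -1.1, -5.5]
opening: 0.0457
gripper_force: 30.0
clock: 5.78
tool_pos: [0.5931, 0.024, 0.344]
orientation: [-179.9, -0.1, 167.5]
force: [-0.5, -0.5, -4.8]
opening: 0.0455
gripper_force: 30.0
t 5.78 pos [0.5931 0.024  0.344 ] rpy [-1.7992e+02 -1.4000e-01  1.6754e+02] q6 -123.6 open 0.0455 F [-0.5 -0.5 -4.8]
shift units [-0.0009  0.0051 -0.0051] spin units -0.0007
```

View pics/v3.png

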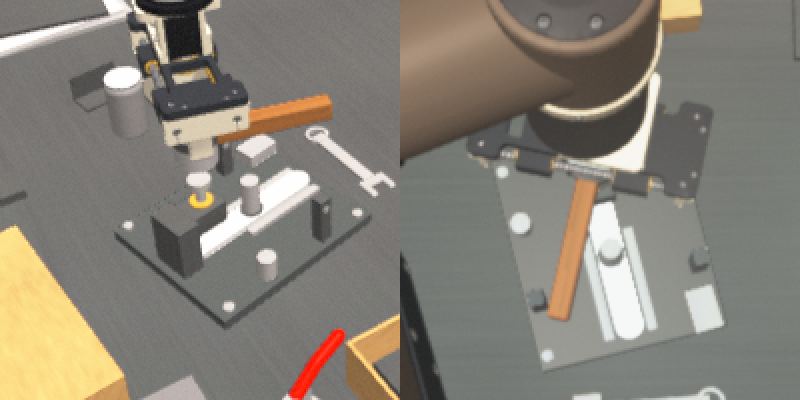

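The left half shows the mallet head's lower face at about (201,155), directly above the punch head at (199,178). The right half shows the handle level along about −12°, clear of the posts. Next I strike.

```bash
python3 -m creep '[[[0,0,0.03,0,0],[0,0,0.09,0,0],[0,0,0.09,0,0]]]'
python3 -m creep '[[[0,0,-0.04,0,0],[0,0,-0.12,0,0],[0,0,-0.12,0,0],[0,0,-0.1,0,0],[0,0,0,0,0]]]'
python3 go.py .475 -.296 .345 167.6
```

```text
clock: 6.13
tool_pos: [0.5947, 0.0245, 0.3045]
orientation: [179.9, 0.3, 167.6]
force: [0.6, 0.1, 4.4]
opening: 0.0455
gripper_force: 30.0
clock: 6.55
tool_pos: [0.5947, 0.0245, 0.385]
orientation: [179.8, 0.4, 167.6]
force: [1.4, 0.1, -3.5]
opening: 0.0456
gripper_force: 30.0
t 6.55 pos [0.5947 0.0245 0.385 ] rpy [179.83   0.42 167.61] q6 -123.6 open 0.0456 F [ 1.4  0.1 -3.5]
shift units [ 0.2421 -1.6944  0.1933] spin units 0.0001
```

```bash
python3 -m creep '[[[0.011,-0.08,0,0,0],[0.023,-0.16,0,0,0],[0.0285,-0.2,0,0,0],[0.0285,-0.2,0,0,0],[0.0285,-0.2,0,0,0],[0.0285,-0.2,0,0,0],[0.0285,-0.2,0,0,0],[0.0285,-0.2,0,0,0]]]'
python3 -m creep '[[[0.025,-0.17,0,0,0],[0.011,-0.084,0,0,0],[0,0,0.15,0,0],[0,0,0.2,0,0],[0,0,0.2,0,0],[0,0,0.15,0,0],[0,0,0.08,0,0],[0,0,0,0,0]]]'
python3 go.py .475 -.296 .2117 167.6
```

```text
clock: 7.22
tool_pos: [0.4898, -0.2494, 0.3785]
orientation: [180.0, -0.1, 167.6]
force: [1.2, 0.0, -5.6]
opening: 0.0457
gripper_force: 30.0
clock: 7.88
tool_pos: [0.4712, -0.2955, 0.2184]
orientation: [180.0, -0.5, 167.5]
force: [-1.1, 0.4, -5.0]
opening: 0.0454
gripper_force: 30.0
t 7.88 pos [ 0.4712 -0.2955  0.2184] rpy [179.95  -0.51 167.49] q6 -90.5 open 0.0454 F [-1.1  0.4 -5. ]
shift units [-0.0195  0.0014  0.0332] spin units -0.0012
```

```bash
python3 -m creep '[[[-0.014,0,0.01,0,0],[0,0,0.008,0,0],[0,0,0.006,0,0],[0,0,0.006,0,0],[0,0,0,0,0]]]'
python3 go.py .475 -.296 .2117 167.6
```

```text
clock: 8.3
tool_pos: [0.4767, -0.2963, 0.2177]
orientation: [180.0, 0.1, 167.6]
force: [-0.3, 0.4, -4.5]
opening: 0.0453
gripper_force: 30.0
t 8.3 pos [ 0.4767 -0.2963  0.2177] rpy [1.8000e+02 9.0000e-02 1.6759e+02] q6 -90.5 open 0.0453 F [-0.3  0.4 -4.5]
shift units [ 0.0087 -0.0002  0.0302] spin units -0.0002
```

```bash
python3 -m creep '[[[0.006,0,0.012,0,0],[0,0,0.01,0,0],[0,0,0.005,0,0],[0,0,0,0,0]]]'
python3 go.py .475 -.296 .2117 167.6
```

```text
clock: 8.63
tool_pos: [0.4753, -0.296, 0.2117]
orientation: [-180.0, -0.0, 167.6]
force: [-1.5, 1.4, -0.4]
opening: 0.0455
gripper_force: 30.0
t 8.63 pos [ 0.4753 -0.296   0.2117] rpy [-180.    -0.   167.6] q6 -90.5 open 0.0455 F [-1.5  1.4 -0.4]
shift units [ 0.0014 -0.0003  0.0001] spin units -0.0
```

Contact (force went from −4.5 to −0.4). I release and rise, then look.

```bash
python3 -m creep '[[[0,0,0,0,1],[0,0,0,0,1],[0,0,0,0,1],[0,0,0,0,1],[0,0,-0.04,0,1],[0,0,-0.1,0,1],[0,0,-0.18,0,1],[0,0,-0.2,0,1]]]'
python3 -m creep '[[[0,0,-0.15,0,1],[0,0,-0.05,0,1],[0,0,0,0,1]]]'
python3 go.py .527 .009 .33 -166.6
python3 - <<'E'
from h import *
p=snapshot("top");s=snapshot("scene")
for P in(p,s):
  for q,z in(("bar",.015),("mallet",.006),("pad",0),("bar_round",.025)):
    print(q,[(ray(P,d["uv"],z)[:2].round(4),round(d["confidence"],2)) for d in nets.landmark_of(P,q)[:2]])
a=np.hstack([cv2.resize(s["frame"][180:380,190:390],(400,400),interpolation=3),cv2.resize(p["frame"][130:330,340:540],(400,400),interpolation=3)])
cv2.imwrite("pics/v4.png",a[:,:,::-1])
E
```

```text
clock: 9.3
tool_pos: [0.4747, -0.2959, 0.3157]
orientation: [180.0, -0.2, 167.6]
force: [1.1, -0.2, -0.5]
opening: 0.0868
gripper_force: 0.0
clock: 9.55
tool_pos: [0.4761, -0.2964, 0.3598]
orientation: [-180.0, 0.4, 167.6]
force: [0.5, -0.0, 0.0]
opening: 0.0874
gripper_force: 0.0
t 9.55 pos [ 0.4761 -0.2964  0.3598] rpy [-179.96    0.41  167.61] q6 -90.5 open 0.0874 F [ 0.5 -0.   0. ]
shift units [0.0799 1.5462 0.1474] spin units -0.2866
bar [(array([0.2356, 0.2721]), 0.77), (array([0.5336, 0.012 ]), 0.7)]
mallet [(array([ 0.4763, -0.2881]), 0.64)]
pad [(array([ 0.4701, -0.2964]), 0.94)]
bar_round [(array([ 0.4562, -0.01  ]), 0.64), (array([0.288 , 0.2784]), 0.63)]
bar [(array([0.5313, 0.0165]), 0.91), (array([0.2357, 0.2861]), 0.9)]
mallet [(array([ 0.4733, -0.3082]), 0.71), (array([0.5929, 0.3694]), 0.26)]
pad [(array([ 0.4747, -0.2965]), 0.71)]
bar_round [(array([ 0.4566, -0.0132]), 0.65), (array([0.3104, 0.3079]), 0.64)]
```

View pics/v4.png

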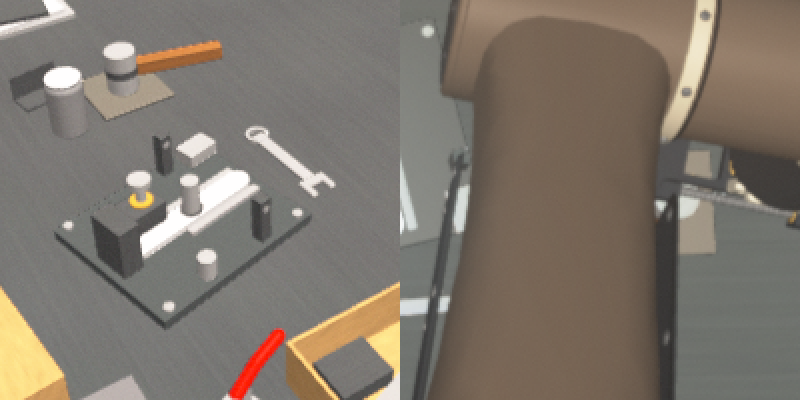

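The left half shows the mallet standing level near the middle of the pad, head at (120,70), and the bar still seated with its stud at (190,180). In the right half the arm hides the pad. Next I go to the stud.

```bash
python3 -m creep '[[[0.006,0.12,0,0,1],[0.0105,0.204,0,0,1],[0.0105,0.204,0,0,1],[0.0105,0.204,0,0,1],[0.0105,0.204,0,0,1],[0.0105,0.204,0,0,1],[0.0105,0.204,0,0,1],[0.0105,0.2,0,0,1]]]'
python3 -m creep '[[[0,0,0.03,-0.072,1],[0,0,0.04,-0.072,1],[0,0,0.04,-0.072,1],[0,0,0.02,-0.071,1],[0,0,0,0,1],[0,0,0,0,1]]]'
python3 go.py .527 .009 .212 -166.6
```

```text
clock: 10.72
tool_pos: [0.5261, 0.011, 0.3555]
orientation: [180.0, 0.0, 167.6]
force: [1.6, -0.8, -0.2]
opening: 0.0874
gripper_force: 0.0
clock: 11.22
tool_pos: [0.5263, 0.0089, 0.3292]
orientation: [-180.0, -0.0, -166.8]
force: [-0.1, -0.9, 0.5]
opening: 0.0877
gripper_force: 0.0
t 11.22 pos [0.5263 0.0089 0.3292] rpy [-1.7999e+02 -5.0000e-02 -1.6678e+02] q6 -99.1 open 0.0877 F [-0.1 -0.9  0.5]
shift units [-4.20e-03 -4.00e-04  5.86e-01] spin units -0.002
```

```bash
python3 -m creep '[[[-0.004,0,0.12,0,1],[0,0,0.15,0,1],[0,0,0.15,0,1],[0,0,0.1,0,1],[0,0,0.066,0,1],[0,0,0,0,0],[0,0,0,0,0],[0,0,0,0,0]]]'
python3 -m creep '[[[0,0,0,0,0],[0,0,0,0,0],[0,0,0,0,0],[0,0,0,0,0],[0,0,0,0,0],[0,0,0,0,0]]]'
python3 go.py .527 .009 .222 -166.6
```

```text
clock: 11.88
tool_pos: [0.5277, 0.0092, 0.2134]
orientation: [-180.0, 0.1, -166.7]
force: [0.4, -0.3, 0.3]
opening: 0.0732
gripper_force: 0.0
clock: 12.38
tool_pos: [0.527, 0.0091, 0.2124]
orientation: [180.0, 0.0, -166.6]
force: [0.3, 0.0, 0.4]
opening: 0.033
gripper_force: 0.0
t 12.38 pos [0.527  0.0091 0.2124] rpy [ 1.8000e+02  2.0000e-02 -1.6659e+02] q6 -98.9 open 0.033 F [0.3 0.  0.4]
shift units [ 0.0001 -0.0005 -0.0478] spin units 0.0001
```

```bash
python3 -m creep '[[[0,0,0,0,0],[0,0,0,0,0],[0,0,0,0,0],[0,0,0,0,0],[0,0,-0.02,0,0],[0,0,-0.03,0,0],[0,0,-0.01,0,0],[0,0,0,0,0]]]'
python3 go.py .527 .009 .222 -166.6
```

```text
clock: 13.05
tool_pos: [0.5272, 0.0092, 0.225]
orientation: [180.0, 0.1, -166.6]
force: [0.6, 0.1, -3.3]
opening: 0.0214
gripper_force: 30.0
t 13.05 pos [0.5272 0.0092 0.225 ] rpy [ 1.7999e+02  6.0000e-02 -1.6658e+02] q6 -98.9 open 0.0214 F [ 0.6  0.1 -3.3]
shift units [ 0.0011 -0.0007  0.0148] spin units 0.0002
```

```bash
python3 -m creep '[[[0.03,0,0,0,0],[0.06,0,0,0,0],[0.08,0,0,0,0],[0.09,0,0,0,0],[0.08,0,0,0,0],[0.06,0,0,0,0],[0,0,0,0,0],[0,0,-0.06,0,0]]]'
python3 -m creep '[[[0,0,-0.12,0,0],[0,0,-0.12,0,0],[0,0,-0.12,0,0],[0,0,-0.08,0,0],[0,0,0,-0.02,0],[0,0,0,-0.04,0],[0,0,0,-0.07,0],[0,0,0,-0.07,0]]]'
python3 -m creep '[[[0,0,0,-0.075,0],[0,0,0,-0.075,0],[0,0,0,-0.075,0],[0,0,0,-0.075,0],[0,0,0,-0.075,0],[0,0,0,-0.075,0],[0,0,0,-0.075,0],[0,0,0,-0.075,0]]]'
python3 -m creep '[[[0,0,0,-0.075,0],[0,0,0,-0.075,0],[0,0,0,-0.075,0],[0,0,0,-0.075,0],[0,0,0,-0.075,0],[0,0,0,-0.075,0],[0,0,0,-0.075,0],[0,0,0,-0.075,0]]]'
python3 -m creep '[[[0,0,0,-0.075,0],[0,0,0,-0.075,0],[0,0,0,-0.075,0],[0,0,0,-0.075,0],[0,0,0,-0.075,0],[0,0,0,-0.075,0],[0,0,0,-0.075,0],[0,0,0,-0.045,0]]]'
python3 go.py .527 .009 .222 13.4
```

```text
clock: 13.72
tool_pos: [0.4477, -0.0099, 0.235]
orientation: [-180.0, -0.2, -166.6]
force: [0.0, -0.4, -2.2]
opening: 0.0216
gripper_force: 30.0
clock: 14.38
tool_pos: [0.4491, -0.0094, 0.3244]
orientation: [180.0, 0.0, -148.3]
force: [0.4, -0.4, -4.5]
opening: 0.0217
gripper_force: 30.0
clock: 15.05
tool_pos: [0.4492, -0.0094, 0.3242]
orientation: [-180.0, 0.0, -94.3]
force: [-0.2, 0.1, -3.7]
opening: 0.0216
gripper_force: 30.0
clock: 15.72
tool_pos: [0.4492, -0.0094, 0.3242]
orientation: [-180.0, 0.0, -40.3]
force: [0.5, -0.6, -2.9]
opening: 0.0215
gripper_force: 30.0
clock: 16.38
tool_pos: [0.4492, -0.0094, 0.3242]
orientation: [-180.0, -0.0, 11.1]
force: [0.5, 0.2, -3.2]
opening: 0.0216
gripper_force: 30.0
t 16.38 pos [ 0.4492 -0.0094  0.3242] rpy [-180.     -0.     11.09] q6 77.0 open 0.0216 F [ 0.5  0.2 -3.2]
shift units [ 0.3995 -0.0156  0.5111] spin units -0.0257
```

```bash
python3 -m creep '[[[0,0,0.2,-0.026,0],[0,0,0.15,0,0],[0,0,0,0,0],[0,0,0,0,0]]]'
python3 go.py .527 .009 .222 13.4
python3 - <<'E'
from h import *
p=snapshot("top");s=snapshot("scene")
o=telemetry.get_obs();z=o["tool_pos"][2]-.2124+.015
print("bar z",z)
for P in(p,s):
  for q,dz in(("bar",0),("bar_round",.01),("bar_square",.01)):
    print(q,[(ray(P,d["uv"],z+dz)[:2].round(4),round(d["confidence"],2)) for d in nets.landmark_of(P,q)[:2]])
a=np.hstack([cv2.resize(s["frame"][200:350,220:370],(400,400),interpolation=3),cv2.resize(p["frame"][150:300,250:400],(400,400),interpolation=3)])
cv2.imwrite("pics/v5.png",a[:,:,::-1])
E
```

```text
clock: 16.72
tool_pos: [0.4489, -0.0097, 0.2536]
orientation: [179.9, 0.2, 13.1]
force: [0.3, -0.1, -2.4]
opening: 0.0217
gripper_force: 30.0
t 16.72 pos [ 0.4489 -0.0097  0.2536] rpy [179.94   0.23  13.05] q6 79.0 open 0.0217 F [ 0.3 -0.1 -2.4]
shift units [ 0.4023 -0.0028  0.1565] spin units -0.0039
bar z 0.05834832662996932
bar []
bar_round [(array([0.54  , 0.0947]), 0.38)]
bar_square [(array([ 0.3782, -0.0293]), 0.86)]
bar [(array([0.453 , 0.0046]), 0.95), (array([0.2831, 0.3237]), 0.67)]
bar_round [(array([0.519 , 0.0051]), 0.95), (array([0.337, 0.323]), 0.63)]
bar_square [(array([ 0.3761, -0.026 ]), 0.96), (array([0.2395, 0.3012]), 0.76)]
```

View pics/v5.png

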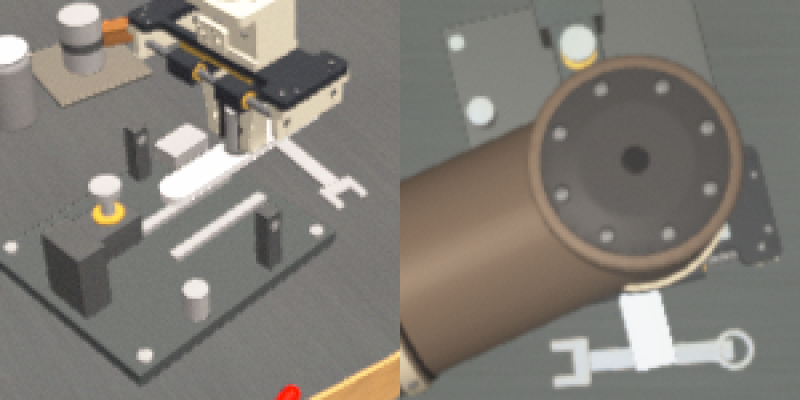

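The left half shows the bar turned, its rounded end at (180,185) pointing to the punch. The right half shows the square end at (655,368) above the spanner. I lower to just above the rails and slide in.

```bash
python3 -m creep '[[[0,0,0.07,-0.003,0],[0,0,0.06,0,0],[0,0,0.013,0,0],[0,0,0,0,0],[0,0,0,0,0]]]'
python3 go.py .527 .009 .2124 13.4
```

```text
clock: 17.53
tool_pos: [0.4494, -0.0094, 0.2261]
orientation: [180.0, -0.0, 13.3]
force: [-0.5, -0.0, -3.6]
opening: 0.0214
gripper_force: 30.0
t 17.53 pos [ 0.4494 -0.0094  0.2261] rpy [ 1.7999e+02 -1.0000e-02  1.3330e+01] q6 79.3 open 0.0214 F [-0.5 -0.  -3.6]
shift units [ 3.985e-01 -1.000e-04  6.850e-02] spin units -0.0007
```

```bash
python3 - <<'E'
from h import *
p=snapshot("top")
print(ray(p,(345,287),.041))
g=cv2.resize(p["frame"][180:310,280:410],(780,780),interpolation=3)
d=[d for d in nets.masks_of(p,"bar") if d["confidence"]>.3]
for e in d:
  m=e["region"]; M=np.argwhere(m); q=np.array([ray(p,(c,r),.038)[:2] for r,c in M]); 
  pc=np.linalg.svd(q-q.mean(0),full_matrices=False)[2][0]; print(e["confidence"],q.mean(0),np.degrees(np.arctan2(pc[1],pc[0])),len(M),M.min(0),M.max(0))
E
```

```text
[ 0.36137015 -0.03004979  0.041     ]
0.69 [ 0.38790807 -0.02463791] -162.38760695034293 345 [261 333] [287 351]
```

```bash
python3 -m creep '[[[0.03,0,0,0,0],[0.06,0,0,0,0],[0.08,0,0,0,0],[0.09,0,0,0,0],[0.08,0,0,0,0],[0.058,0,0,0,0],[0,0,0,0,0],[0,0,0,0,0]]]'
python3 -m creep '[[[0,0,0.02,0,0],[0,0,0.02,0,0],[0,0,0.015,0,0],[0,0,0,0,0]]]'
python3 go.py .527 .009 .2124 13.4
```

```text
clock: 18.3
tool_pos: [0.5269, 0.0089, 0.2252]
orientation: [-180.0, 0.0, 13.3]
force: [-0.5, -0.8, -3.2]
opening: 0.0215
gripper_force: 30.0
clock: 18.63
tool_pos: [0.5259, 0.0087, 0.214]
orientation: [180.0, 0.1, 13.3]
force: [-1.1, -0.1, -2.9]
opening: 0.0208
gripper_force: 30.0
t 18.63 pos [0.5259 0.0087 0.214 ] rpy [1.800e+02 7.000e-02 1.332e+01] q6 81.0 open 0.0208 F [-1.1 -0.1 -2.9]
shift units [ 0.0055 -0.0002  0.0078] spin units -0.0009
```

```bash
python3 -m creep '[[[0.004,0,0.006,0,0],[0,0,0.004,0,0],[0,0,0,0,0],[0,0,0,0,0]]]'
python3 go.py .527 .009 .2124 13.4
```

```text
clock: 18.97
tool_pos: [0.5274, 0.0091, 0.2127]
orientation: [-180.0, -0.0, 13.3]
force: [-0.7, 0.5, -4.8]
opening: 0.0215
gripper_force: 30.0
t 18.97 pos [0.5274 0.0091 0.2127] rpy [-1.800e+02 -1.000e-02  1.333e+01] q6 81.0 open 0.0215 F [-0.7  0.5 -4.8]
shift units [-0.0023 -0.      0.0016] spin units -0.0008
```

```bash
python3 -m creep '[[[0,0,0.005,0,0],[0,0,0.003,0,0],[0,0,0,0,0]]]'
python3 go.py .527 .009 .2124 13.4
```

```text
clock: 19.22
tool_pos: [0.5275, 0.0091, 0.2122]
orientation: [180.0, -0.0, 13.4]
force: [-5.1, 1.0, 9.3]
opening: 0.0216
gripper_force: 30.0
t 19.22 pos [0.5275 0.0091 0.2122] rpy [ 1.7999e+02 -4.0000e-02  1.3350e+01] q6 81.0 open 0.0216 F [-5.1  1.   9.3]
shift units [-0.0026  0.     -0.0009] spin units -0.0005
```

```bash
python3 -m creep '[[[0,0,-0.005,0,0],[0,0,0,0,1],[0,0,0,0,1],[0,0,0,0,1],[0,0,0,0,1],[0,0,-0.06,0,1],[0,0,-0.12,0,1],[0,0,-0.18,0,1]]]'
python3 -m creep '[[[0,0,-0.18,0,1],[0,0,-0.18,0,1],[0,0,-0.08,0.072,1],[0,0,0,0.072,1],[0,0,0,0.072,1],[0,0,0,0.071,1],[0,0,0,0,1],[0,0,0,0,1]]]'
python3 go.py .475 -.296 .37 -12.4
python3 - <<'E'
from h import *
s=snapshot("scene")
a=cv2.resize(s["frame"][200:350,220:370],(600,600),interpolation=3)
cv2.imwrite("pics/v6.png",a[:,:,::-1])
for q,z in(("bar",.015),("mallet",.006),("pad",0),("bar_round",.025),("bar_square",.025)):
    print(q,[(ray(s,d["uv"],z)[:2].round(4),round(d["confidence"],2)) for d in nets.landmark_of(s,q)[:2]])
E
```

```text
clock: 19.88
tool_pos: [0.5264, 0.0088, 0.2822]
orientation: [180.0, 0.4, 13.3]
force: [1.2, 0.8, -0.0]
opening: 0.0624
gripper_force: 0.0
clock: 20.55
tool_pos: [0.5274, 0.009, 0.372]
orientation: [180.0, 0.0, -12.3]
force: [-0.4, -0.2, -0.1]
opening: 0.0876
gripper_force: 0.0
t 20.55 pos [0.5274 0.009  0.372 ] rpy [180.     0.   -12.31] q6 55.4 open 0.0876 F [-0.4 -0.2 -0.1]
shift units [0.0691 1.546  0.0102] spin units 0.001
bar [(array([0.5267, 0.007 ]), 0.95), (array([ 0.4513, -0.0253]), 0.74)]
mallet [(array([ 0.4704, -0.3   ]), 0.88)]
pad [(array([ 0.4897, -0.2807]), 0.76), (array([5.26e-01, 2.00e-04]), 0.52)]
bar_round [(array([0.5898, 0.0212]), 0.88)]
bar_square [(array([ 0.4591, -0.009 ]), 0.94), (array([0.2   , 0.2734]), 0.69)]
```

View pics/v6.png

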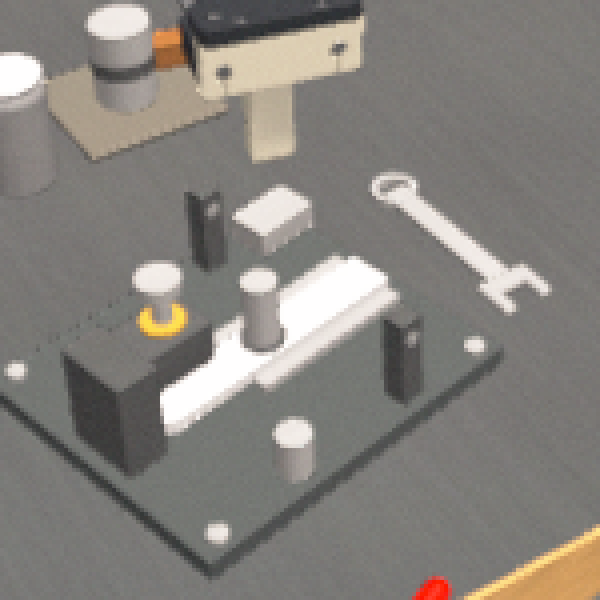

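The bar lies between the rails, rounded end under the punch at (175,415) and square end at (350,275). The mallet is upright on the pad at (122,60).

```bash
python3 -m creep '[[[0.005,0.12,0,0,1],[0.009,0.204,0,0,1],[0.009,0.204,0,0,1],[0.009,0.204,0,0,1],[0.009,0.204,0,0,1],[0.009,0.204,0,0,1],[0.009,0.204,0,0,1],[0.01,0.2,0,0,1]]]'
python3 -m creep '[[[0,0,0.1,0.001,1],[0,0,0.18,0,1],[0,0,0.15,0,1],[0,0,0,0,1],[0,0,0,0,1]]]'
python3 go.py .475 -.296 .2117 -12.4
python3 - <<'E'
from h import *
p=snapshot("top");s=snapshot("scene")
a=np.hstack([cv2.resize(s["frame"][170:270,200:300],(400,400),interpolation=3),cv2.resize(p["frame"][180:280,420:520],(400,400),interpolation=3)])
cv2.imwrite("pics/v7.png",a[:,:,::-1])
E
```

```text
clock: 21.52
tool_pos: [0.4733, -0.2973, 0.3722]
orientation: [180.0, -0.0, -12.4]
force: [0.7, 0.7, -0.4]
opening: 0.0877
gripper_force: 0.0
clock: 21.93
tool_pos: [0.4737, -0.2955, 0.2852]
orientation: [180.0, 0.2, -12.6]
force: [0.7, -0.6, 0.9]
opening: 0.0878
gripper_force: 0.0
t 21.93 pos [ 0.4737 -0.2955  0.2852] rpy [179.98   0.21 -12.56] q6 89.3 open 0.0878 F [ 0.7 -0.6  0.9]
shift units [0.0082 0.001  0.3674] spin units -0.0018
```

View pics/v7.png

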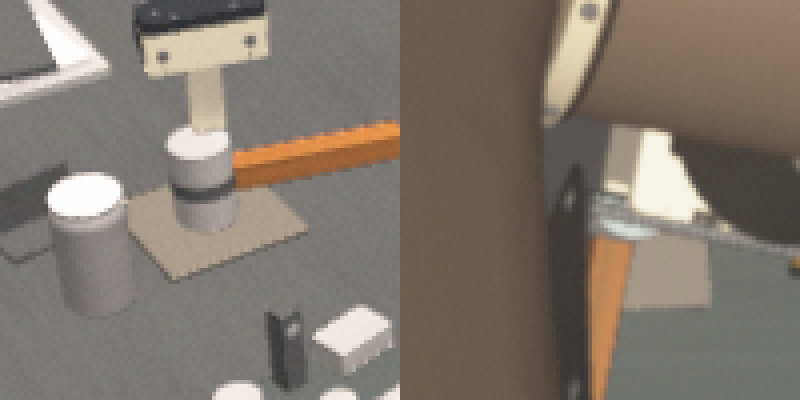

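```bash
python3 - <<'E'
from h import *
s=snapshot("scene")
S=lambda x,y,z:ray(s,(200+x/4-.4,170+y/4-.4),z).round(4)
print("head top",S(199,143,.07),"low face front arc",S(208,231,.006),"pad",S(124,197,.006),S(177,279,.006),S(307,229,.006), (S(124,197,.006)+S(307,229,.006))/2)
E
python3 -m creep '[[[0.006,0,0.13,0,1],[0,0,0.13,0,1],[0,0,0.07,0,1],[0,0,0.035,0,1],[0,0,0,0,0],[0,0,0,0,0],[0,0,0,0,0],[0,0,0,0,0]]]'
python3 -m creep '[[[0,0,0,0,0],[0,0,0,0,0],[0,0,0,0,0],[0,0,0,0,0],[0,0,0,0,0]]]'
python3 go.py .475 -.296 .2117 -12.4
```

```text
head top [ 0.474  -0.2918  0.07  ] low face front arc [ 0.4818 -0.277   0.006 ] pad [ 0.515  -0.3525  0.006 ] [ 0.5249 -0.2354  0.006 ] [ 0.421  -0.2394  0.006 ] [ 0.468   -0.29595  0.006  ]
clock: 22.75
tool_pos: [0.4759, -0.2958, 0.2146]
orientation: [180.0, -0.1, -12.6]
force: [0.1, 0.5, 0.4]
opening: 0.0663
gripper_force: 0.0
clock: 23.17
tool_pos: [0.4753, -0.2958, 0.2135]
orientation: [180.0, -0.0, -12.6]
force: [-0.3, -0.4, 4.2]
opening: 0.0454
gripper_force: 30.0
t 23.17 pos [ 0.4753 -0.2958  0.2135] rpy [ 1.7999e+02 -3.0000e-02 -1.2590e+01] q6 89.3 open 0.0454 F [-0.3 -0.4  4.2]
shift units [-0.0013  0.0014  0.009 ] spin units -0.0021
```

```bash
python3 -m creep '[[[0,0,-0.03,0,0],[0,0,-0.1,0,0],[0,0,-0.18,0,0],[0,0,-0.18,0,0],[0,0,-0.18,0,0],[0,0,-0.12,0,0],[0,0,0,0,0],[0,0,0,0,0]]]'
python3 go.py .5935 .025 .346 -12.4
```

```text
clock: 23.83
tool_pos: [0.4749, -0.2954, 0.3718]
orientation: [-179.9, -0.1, -12.6]
force: [-0.2, -0.6, -6.2]
opening: 0.0455
gripper_force: 30.0
t 23.83 pos [ 0.4749 -0.2954  0.3718] rpy [-1.7995e+02 -1.1000e-01 -1.2620e+01] q6 89.2 open 0.0455 F [-0.2 -0.6 -6.2]
shift units [ 0.2282 -1.6927  0.1309] spin units -0.0025
```

```bash
python3 -m creep '[[[0.011,-0.08,0,0,0],[0.022,-0.16,0,0,0],[0.027,-0.2,0,0,0],[0.027,-0.2,0,0,0],[0.027,-0.2,0,0,0],[0.027,-0.2,0,0,0],[0.027,-0.2,0,0,0],[0.027,-0.2,0,0,0]]]'
python3 -m creep '[[[0.023,-0.17,0,0,0],[0.01,-0.083,0,0,0],[0,0,0.08,0,0],[0,0,0.045,0,0],[0,0,0,0,0],[0,0,0,0,0],[0,0,0,0,0]]]'
python3 go.py .5935 .025 .346 -12.4
python3 - <<'E'
from h import *
s=snapshot("scene")
cv2.imwrite("pics/v8.png",cv2.resize(s["frame"][200:320,200:320],(480,480),interpolation=3)[:,:,::-1])
E
```

```text
clock: 24.5
tool_pos: [0.5755, -0.0211, 0.3683]
orientation: [179.9, 0.3, -12.6]
force: [1.1, -1.6, -5.8]
opening: 0.0455
gripper_force: 30.0
clock: 25.08
tool_pos: [0.5934, 0.024, 0.3459]
orientation: [180.0, 0.0, -12.7]
force: [0.2, 0.3, -4.9]
opening: 0.0458
gripper_force: 30.0
t 25.08 pos [0.5934 0.024  0.3459] rpy [ 1.7996e+02  4.0000e-02 -1.2650e+01] q6 56.2 open 0.0458 F [ 0.2  0.3 -4.9]
shift units [-0.0006 -0.005  -0.0006] spin units -0.0028
```

View pics/v8.png

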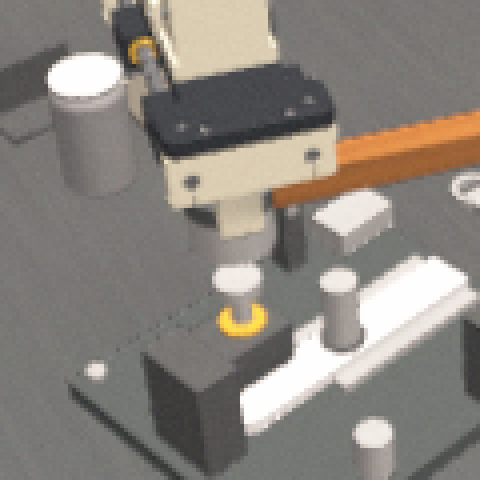

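The mallet head spans columns 190 to 275 (centre 232), above the punch head at (237,275). That is about 3 mm off, so I nudge it and strike.

```bash
python3 -m creep '[[[-0.01,-0.007,0,0,0],[0,0,0,0,0],[0,0,0,0,0],[0,0,0.03,0,0],[0,0,0.1,0,0],[0,0,0.09,0,0]]]'
python3 -m creep '[[[0,0,-0.04,0,0],[0,0,-0.12,0,0],[0,0,-0.12,0,0],[0,0,-0.06,0,0],[0,0,0,0,0],[0,0,0,0,0]]]'
python3 go.py .4745 -.296 .37 -12.4
```

```text
clock: 25.63
tool_pos: [0.5931, 0.0269, 0.3033]
orientation: [-179.9, -0.3, -12.6]
force: [2.0, 1.0, 6.3]
opening: 0.0457
gripper_force: 30.0
clock: 26.13
tool_pos: [0.5916, 0.0266, 0.371]
orientation: [-179.9, -0.0, -12.6]
force: [-0.1, -0.7, -5.2]
opening: 0.0457
gripper_force: 30.0
t 26.13 pos [0.5916 0.0266 0.371 ] rpy [-1.7994e+02 -5.0000e-02 -1.2610e+01] q6 55.9 open 0.0457 F [-0.1 -0.7 -5.2]
shift units [-0.2193  1.702   0.0029] spin units -0.0023
```

```bash
python3 -m creep '[[[-0.01,0.08,0,0,0],[-0.02,0.16,0,0,0],[-0.026,0.2,0,0,0],[-0.026,0.2,0,0,0],[-0.026,0.2,0,0,0],[-0.026,0.2,0,0,0],[-0.026,0.2,0,0,0],[-0.026,0.2,0,0,0]]]'
python3 -m creep '[[[-0.022,0.17,0,0,0],[-0.01,0.092,0,0,0],[0,0,0.15,0,0],[0,0,0.2,0,0],[0,0,0.2,0,0],[0,0,0.15,0,0],[0,0,0.03,0,0],[0,0,0,0,0]]]'
python3 -m creep '[[[0,0,0,0,0],[0,0,0,0,0],[0,0,0,0,0]]]'
python3 go.py .4745 -.296 .2135 -12.4
```

```text
clock: 26.8
tool_pos: [0.4909, -0.2479, 0.3688]
orientation: [-180.0, 0.2, -12.6]
force: [0.6, 0.6, -6.0]
opening: 0.0456
gripper_force: 30.0
clock: 27.47
tool_pos: [0.4736, -0.2959, 0.2213]
orientation: [-180.0, 0.4, -12.6]
force: [0.3, -0.2, -3.9]
opening: 0.0456
gripper_force: 30.0
clock: 27.72
tool_pos: [0.476, -0.2962, 0.2262]
orientation: [180.0, -0.2, -12.6]
force: [-0.6, 0.3, -4.8]
opening: 0.0453
gripper_force: 30.0
t 27.72 pos [ 0.476  -0.2962  0.2262] rpy [179.99  -0.21 -12.57] q6 89.3 open 0.0453 F [-0.6  0.3 -4.8]
shift units [-0.0079  0.0006  0.0636] spin units -0.0019
```

```bash
python3 -m creep '[[[-0.005,0,0.025,0,0],[0,0,0.02,0,0],[0,0,0.01,0,0],[0,0,0.006,0,0],[0,0,0,0,0],[0,0,0,0,0]]]'
python3 go.py .4745 -.296 .2135 -12.4
```

```text
clock: 28.22
tool_pos: [0.4741, -0.2957, 0.2135]
orientation: [180.0, -0.0, -12.6]
force: [-5.2, 4.9, 12.7]
opening: 0.0453
gripper_force: 30.0
t 28.22 pos [ 0.4741 -0.2957  0.2135] rpy [ 1.7998e+02 -3.0000e-02 -1.2560e+01] q6 89.3 open 0.0453 F [-5.2  4.9 12.7]
shift units [ 0.0022  0.0011 -0.0002] spin units -0.0017
```

```bash
python3 -m creep '[[[0,0,-0.007,0,0],[0,0,0,0,1],[0,0,0,0,1],[0,0,0,0,1],[0,0,0,0,1],[0,0,0,0,1],[0,0,-0.05,0,1],[0,0,-0.12,0,1]]]'
python3 -m creep '[[[0,0,-0.2,0,1],[0,0,-0.2,0,1],[0,0,-0.2,0,1],[0,0.2,0,0,1],[0,0.2,0,0,1],[0,0.2,0,0,1],[0,0.2,0,0,1],[0,0.2,0,0,1]]]'
python3 -m creep '[[[0,0.2,0,0,1],[0,0.2,0,0,1],[0,0.2,0,0,1],[0,0.2,0,0,1],[0,0,0,0,1],[0,0,0,0,1],[0,0,0,0,1],[0,0,0,0,1]]]'
python3 - <<'E'
from h import *
p=snapshot("top");s=snapshot("scene")
for P in(p,s):
  for q,z in(("bar",.015),("bar_round",.025),("bar_square",.025),("mallet",.006),("pad",0)):
    print(q,[(ray(P,d["uv"],z)[:2].round(4),round(d["confidence"],2)) for d in nets.landmark_of(P,q)[:2]])
a=np.hstack([cv2.resize(p["frame"][150:270,270:370],(400,480),interpolation=3),cv2.resize(p["frame"][190:310,420:520],(400,480),interpolation=3)])
cv2.imwrite("pics/v9.png",a[:,:,::-1]); cv2.imwrite("pics/scene9.png",s["frame"][:,:,::-1])
E
```

```text
clock: 28.88
tool_pos: [0.473, -0.2955, 0.2453]
orientation: [-180.0, 0.3, -12.6]
force: [0.7, 0.1, -0.6]
opening: 0.085
gripper_force: 0.0
clock: 29.55
tool_pos: [0.4298, -0.4926, 0.3685]
orientation: [180.0, -0.1, -12.6]
force: [1.4, -0.2, 0.3]
opening: 0.0879
gripper_force: 0.0
clock: 30.22
tool_pos: [0.3959, -0.6464, 0.3679]
orientation: [180.0, -0.0, -12.6]
force: [0.9, 0.2, 0.6]
opening: 0.0877
gripper_force: 0.0
bar [(array([0.2305, 0.2685]), 0.64), (array([0.5255, 0.015 ]), 0.6)]
bar_round [(array([0.5935, 0.0264]), 0.88), (array([0.2861, 0.2792]), 0.75)]
bar_square [(array([0.1731, 0.2591]), 0.85), (array([ 0.4623, -0.0094]), 0.83)]
mallet [(array([ 0.4739, -0.2935]), 0.7)]
pad [(array([ 0.4675, -0.3001]), 0.77), (array([0.5976, 0.3638]), 0.28)]
bar [(array([0.242 , 0.2885]), 0.8), (array([0.5257, 0.0097]), 0.57)]
bar_round [(array([0.5978, 0.0237]), 0.64), (array([0.3023, 0.2998]), 0.56)]
bar_square [(array([ 0.4598, -0.0022]), 0.64), (array([0.1975, 0.2762]), 0.61)]
mallet [(array([ 0.4662, -0.3111]), 0.82), (array([ 0.515, -0.006]), 0.35)]
pad [(array([ 0.4759, -0.2967]), 0.74)]
```

View pics/v9.png

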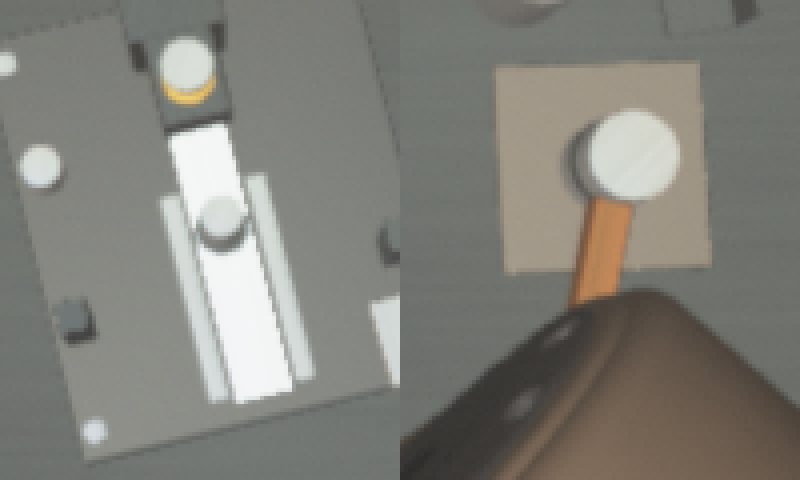

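```bash
python3 - <<'E'
from h import *
p=snapshot("top")
A=lambda x,y,z:ray(p,(270+x/4-.4,150+y/4-.4),z)[:2].round(4)
B=lambda x,y,z:ray(p,(420+(x-400)/4-.4,190+y/4-.4),z)[:2].round(4)
print("square end",A(265,398,.025),"stud",A(222,214,.07),"punch",A(187,62,.114))
print("rail ends mid",(A(218,401,.021)+A(303,379,.021))/2,(A(170,196,.021)+A(258,174,.021))/2)
print("head",B(633,155,.07),"pad",np.mean([B(*q,.006) for q in[(496,66),(699,61),(711,266),(505,272)]],0))
E
```

```text
square end [ 0.4398 -0.0126] stud [0.5291 0.0084] punch [0.5965 0.0243]
rail ends mid [ 0.4443  -0.01035] [0.55225 0.0128 ]
head [ 0.475  -0.2952] pad [ 0.476325 -0.2965  ]
```

```bash
python3 -c "
from plant import workorder; print(workorder.close_job())"
```

```text
the job is handed in; nothing more can be done
None
```

The job is handed in: I struck the punch briskly over each end of the bar, turned the bar so its rounded end is seated under the punch, and stood the mallet upright within about 2 mm of the pad's centre; I couldn't see either mark in the pictures, so I infer them from the strikes (about 0.2 m/s, 15 and 18 mm deep).

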